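# Fetch the grease tub from the blocked parts drawer

### The arm

A 6-joint arm with a two-finger parallel gripper is mounted at the origin on a cart in front of the work surface, level with it; the furniture and walls round the work are solid. World frame = base frame: x ahead of the robot, y to its left, z up, the work surface at z = 0. Lengths are in m, angles in rad, forces in N, time in s.
With the tool pointing down it reaches from about 0.375 to 0.975 m from the base axis. Payload 3.8 kg.
Tool frame: the origin (TCP) lies at the very end of the fingers, on their centre line; the grasp point (between the pads) lies 19 mm behind it; z points along the fingers, y is the line along which they close (so a half turn about z gives the same grasp; the last joint's range is limited). The gripper opens to 85 mm and grips with 20 to 120 N. Pads are 22 mm wide; open, the fingers measure 114 mm over their backs; the gripper's body (76 mm by 85 mm) begins 54 mm behind the grasp point. The pads swing forward as they close: fully open they stand 13 mm farther back than shut.
Start: joints at [-1.192, 0.264, 1.604, -0, 1.274, -0.037], TCP at [0.273, -0.617, 0.231] pointing down, gripper open.
Joint ranges: [-2.63, 2.63], [-0.94, 2.18], [0.31, 2.57], [-1.31, 4.45], [0, 2.66], [-2.55, 2.55]. Speed limits (rad/s): [2.57, 2.57, 3.14, 3.14, 3.14, 3.14].

### API

Orientations are given as a rotation vector (axis times angle).
In Python, from workcell import * gives the robot as it stands.
- The arm moves only by the shell command python3 -m crank 'ROWS' [OPENING] [FORCE]. ROWS is JSON, a list that holds one entry, the list of rows, each a list of 6 numbers: the shift along the tool's x, y, z in cm, then the turn, a rotation vector about the tool's x, y, z in rad. In form: [[[dx, dy, dz, ax, ay, az], ...]]. A call has 1 to 8 rows; each row shifts and turns the commanded pose from where the row before left it, along the tool's axes as they then stand; what a row does not reach is not made up. A row lasts 1/12 s, in which the tool goes at most 41.7 mm and 7.16 degrees, less where a joint would pass 70% of its speed; a pose out of reach is approached as far as the arm can. A call with a gripper value outside its range is refused whole. OPENING is the finger opening in cm, from 0 to 8.54, set as the call begins (- or left out, the last holds). The fingers move at their own pace and stop on an object; FORCE is the grip in N (left out, the last holds). Time passes only in rows, so rows that do not move let the fingers close. It gives the time, the measured TCP pose, the force, the opening and the grip force at its end, in the units of the state.
- read_state(): the state, without advancing time (a new reading comes with each control period).
- read_camera(name): name is "side" or "top" or "wrist"; returns the picture (384x512x3 uint8, blue, green, red); there is no depth.
- camera_model(name): a dict with "camera_matrix" (3x3 intrinsics, pixels), "R" (3x3) and "t" (3): a world point X has camera coordinates R X + t. Camera axes: x right, y down, z forward; pixel columns grow to the right and rows downward; lengths in m; the calibration is good to about 2 mm. A picture is of the moment at which its call begins: read the wrist's pose just before it. camera_model takes no time and is no camera call; for the wrist camera it gives the pose at the moment of the call.
- finish_job(): hands the job in; it is judged then, once.
The state is a dict: "time": time; "q": joint angles; "joint_vel": joint speeds; "joint_torque": joint torques, N m; "tool_pos": TCP position; "tcp_rot": TCP orientation; "wrist_force": force on the tool from outside, world axes, zero at the start; "torque": the same for the moment, N m; "width": opening from 0.0 (shut) to 1.0 (fully open); "grip_force": force on a finger pad.
Only numpy, scipy, OpenCV 4.12 (cv2) and the standard library are available. Lean on these libraries where they do the work, as an engineer would, in place of code of your own. Each camera call takes 0.05 s, during which the arm holds its last target. There are 200 camera calls.

### The job

Lay out for the next shear test: first lift the lidded sample tin out of the way of the blue-fronted drawer and stand it upright on the free floor of the grey parts tray. Then pull the blue drawer out to its stop, lift out the blue-lidded grease tub and stand it upright on the tray floor next to the tin. Leave the blue drawer fully out, the grey drawer shut, and the water bottle and the jar where they stand.

Things in the scene. Friction and masses are not known exactly. Their poses are not given: they have to be found in the camera images.
- blue_cabinet: Low grey metal drawer unit with one blue-fronted drawer, fixed to the table; 170 deep (its x) x 124 wide (its y) x 72 high. Origin: centre of its underside. The drawer slides out along its own -x; the front of the shell lies at its x = -85 mm and the shut drawer front at -87 mm. When the drawer is out the rear compartment, which holds the tub, is fully clear of the unit's top.
- grey_cabinet: The same unit, same size and axes, with a grey drawer front; its drawer stays shut. Behind the work a 0.4 m tall black test machine is fixed; its front runs from world x = 0.67 m at y = +0.02 to x = 0.70 m at y = -0.31, so keep the gripper and wrist clear of it.
- blue_drawer (a joint): How far the blue drawer is out, in m: 0 shut, 0.14 at its stop; starts up to 0.006 ajar. It slides with 2 N of friction plus a little damping and stays where it is left. The drawer box has walls that reach 30 mm above the table and a floor 11 mm above the table, 105 mm wide inside; behind the 43 mm front compartment lies the 76 mm long rear compartment.
- blue_handle (a point): Middle of the bar handle of the blue drawer: steel bar 10 mm thick, 84 mm long along the unit's y between two posts, 50 mm above the table and 40 mm in front of the drawer front (35 mm free behind the bar). It moves with the drawer.
- grey_drawer (a joint): How far the grey drawer is out, in m: 0 shut; starts up to 0.006 ajar. Leave it.
- grey_handle (a point): Middle of the like bar handle of the grey drawer.
- sample_tin: Aluminium tin with a push-on lid (fixed on), 56 diameter x 40 high, about 0.11 kg. Stands on the table before the blue drawer, in its way. Origin: centre of its underside, z up.
- grease_tub: White plastic tub with a blue lid, 48 high: body 55 diameter, lid 60 diameter from 34 to 48 mm above its underside; about 0.12 kg. Stands in the rear compartment of the blue drawer, hidden until the drawer is out. Origin: centre of its underside, z up.
- parts_tray: Shallow grey plastic tray, 184 (its x) x 294 (its y), rim 27 high, fixed to the table. Origin: centre of its underside, 1 mm above the table; the inner floor is 3 mm above that and reaches +-83 mm in x and +-138 mm in y. A square brass shear box half, 22 mm high, is fixed in its +y part: everything from y = +20 mm up is taken; the floor from y = -138 to +20 mm is free.
- water_bottle: Clear water bottle, 65 diameter x 207 high, between the drawer units and the tray. Origin: centre of its underside. Leave it standing.
- red_jar: Clear jar with a red lid, 65 diameter x 99 high, before the grey drawer. Origin: centre of its underside. Leave it standing.

How it is judged:
By the outcome, as a careful person would: the job done as asked, in the order asked, and still so for the second after the job is handed in, with the robot touching nothing.
It also fails if it takes over 72 s, if anything falls off the work surface, if the arm or the gripper's body presses on something with over 40 N, if the wrist force passes 120 N, or if a joint passes its speed limit or range.

## Working session

There is one attempt and no reset: what is moved stays moved. The work goes in short steps, Python scripts to look and compute and a shell command to move; the robot and the scene stay as the last step left them, time stands still between calls to the robot, and variables do not carry over. Pictures are saved under pics/ and viewed, at most 12 in all, crops included, and the job is handed in when it is done.

```bash
ls; mkdir -p pics; python3 - <<'E'
from workcell import *
import cv2,numpy as np
s=read_state();print({k:np.round(v,3) for k,v in s.items()})
for n in("top","side"):
    cv2.imwrite(f"pics/{n}0.png",read_camera(n));m=camera_model(n);print(n,np.round(m["camera_matrix"],1).tolist(),np.round(m["R"],3).tolist(),np.round(m["t"],3))
a=cv2.imread("pics/top0.png")
E
```

```text
pics
{'time': np.float64(0.0), 'q': array([-1.192,  0.265,  1.605,  0.   ,  1.274, -0.037]), 'joint_vel': array([ 0.002, -0.   ,  0.001,  0.   , -0.001,  0.001]), 'joint_torque': array([ 1.0000e-03, -5.1511e+01, -3.6732e+01,  0.0000e+00,  1.3000e-02,
       -0.0000e+00]), 'tool_pos': array([ 0.272, -0.617,  0.23 ]), 'tcp_rot': array([-3.072e+00, -6.480e-01,  1.000e-03]), 'wrist_force': array([ 0.27 , -0.032, -0.444]), 'torque': array([0.029, 0.014, 0.008]), 'grip_force': np.float64(0.0), 'width': np.float64(1.002)}
top [[356.9, 0.0, 259.3], [0.0, 356.9, 191.4], [0.0, 0.0, 1.0]] [[0.015, -1.0, -0.003], [-0.992, -0.014, -0.128], [0.128, 0.004, -0.992]] [-0.085  0.509  1.042]
side [[431.4, 0.0, 257.3], [0.0, 431.4, 195.4], [0.0, 0.0, 1.0]] [[-0.998, 0.055, -0.023], [0.051, 0.583, -0.811], [-0.031, -0.81, -0.585]] [0.488 0.084 1.372]
```

View pics/top0.png

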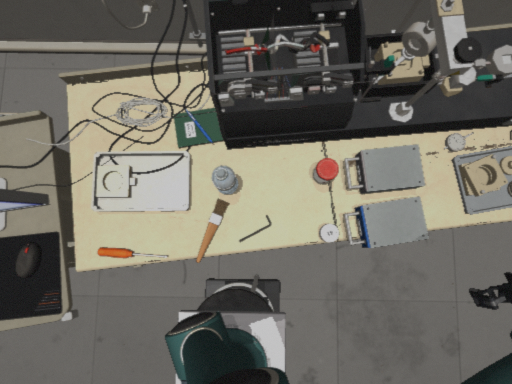

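View pics/side0.png

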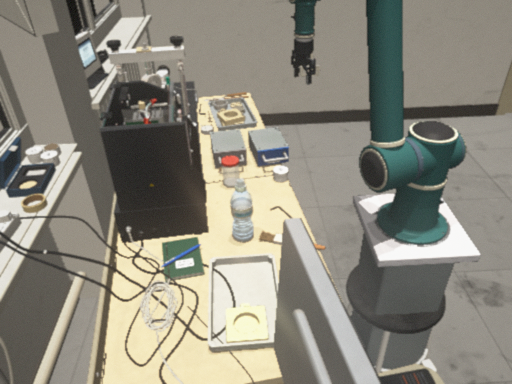

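The top picture shows the tin at about (329,233), the blue unit at (393,222) with its bar handle at x≈351, the jar at (327,170) and the bottle at (224,180). The tray is at (142,182), with the brass part in its left half. The side picture agrees. Next I measure.

```bash
cat > h.py <<'E'
from workcell import *
import cv2,numpy as np
def ray(m,uv,z):
    m=m if isinstance(m,dict) else camera_model(m)
    R,t=np.array(m["R"]),np.array(m["t"]);c=-R.T@t
    d=R.T@np.linalg.inv(m["camera_matrix"])@np.array([uv[0],uv[1],1.])
    return c+d*(z-c[2])/d[2]
def proj(m,X):
    m=m if isinstance(m,dict) else camera_model(m)
    p=np.array(m["camera_matrix"])@(np.array(m["R"])@np.array(X)+np.array(m["t"]));return p[:2]/p[2]
E
python3 - <<'E'
from h import *
a=cv2.imread("pics/top0.png")
c=cv2.resize(a[140:260,300:440],None,fx=5.5,fy=4.9,interpolation=cv2.INTER_CUBIC)
c=cv2.resize(a[145:253,300:440],None,fx=5.5,fy=5.5,interpolation=cv2.INTER_CUBIC)
cv2.imwrite("pics/c1.png",c)
for n,uv,z in[("tin",(329.5,232.5),.04),("jar",(327,168),.099),("bottle",(224,180),.1),("trayTL",(94,153),.028),("TR",(190,153),.028),("BL",(95,211),.028),("BR",(189,211),.028)]: print(n,ray("top",uv,z).round(3))
E
```

```text
tin [ 0.39  -0.286  0.04 ]
jar [ 0.572 -0.269  0.099]
bottle [0.533 0.023 0.1  ]
trayTL [0.623 0.432 0.028]
TR [0.627 0.137 0.028]
BL [0.445 0.416 0.028]
BR [0.449 0.133 0.028]
```

View pics/c1.png

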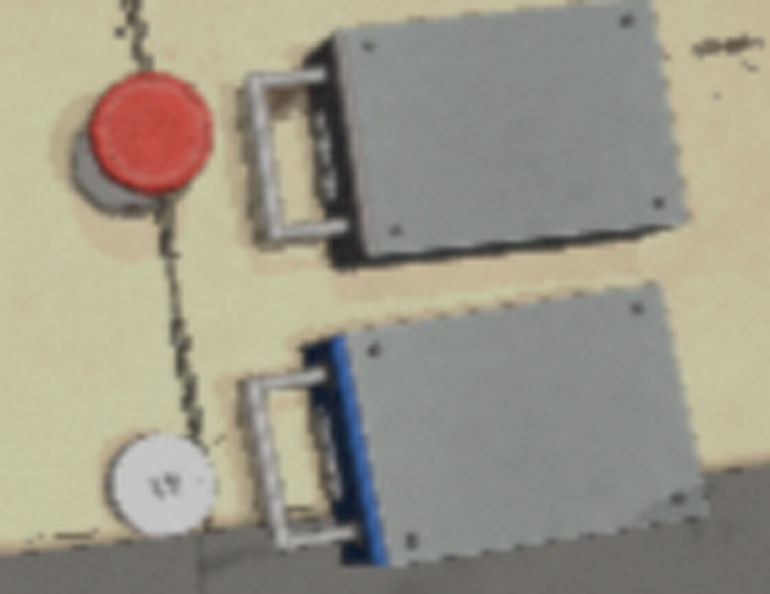

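The crop shows the tin lid centred at (161,484) and the blue unit's top corners at about (342,335), (660,283), (708,515) and (383,565). The bar runs from (252,380) to (285,545).

```bash
python3 - <<'E'
from h import *
f=lambda u,v:(300+(u+.5)/5.5-.5,145+(v+.5)/5.5-.5)
P=np.array([ray("top",f(*p),.072) for p in[(342,335),(660,283),(708,515),(383,565)]]);print(P.round(3),P.mean(0).round(3))
x=(P[1]+P[2]-P[0]-P[3])/2;y=(P[0]+P[1]-P[2]-P[3])/2
print("sizes",np.linalg.norm(x),np.linalg.norm(y),np.degrees([np.arctan2(x[1],x[0]),np.arctan2(y[1],y[0])]))
B=np.array([ray("top",f(*p),.053) for p in[(252,380),(285,545)]]);print("bar",B.round(3),B.mean(0).round(3),np.linalg.norm(B[0]-B[1]))
print("tin",ray("top",f(161,484),.04).round(3))
s=read_state();print(s["tool_pos"])
from scipy.spatial.transform import Rotation as R
print(R.from_rotvec(s["tcp_rot"]).as_matrix().round(3))
m=camera_model("wrist");print("wristcam",(-np.array(m["R"]).T@m["t"]).round(3),np.array(m["R"]).round(3).tolist())
E
```

```text
[[ 0.469 -0.373  0.072]
 [ 0.498 -0.541  0.072]
 [ 0.378 -0.561  0.072]
 [ 0.35  -0.392  0.072]] [ 0.424 -0.467  0.072]
sizes 0.17061987847076923 0.12123740182630897 [-80.23441007   9.05867973]
bar [[ 0.446 -0.33   0.053]
 [ 0.359 -0.346  0.053]] [ 0.402 -0.338  0.053] 0.08812266443027157
tin [ 0.39  -0.284  0.04 ]
[ 0.27237157 -0.61686398  0.23006319]
[[ 0.915  0.404 -0.001]
 [ 0.404 -0.915  0.002]
 [ 0.    -0.002 -1.   ]]
wristcam [ 0.35  -0.583  0.372] [[0.404, -0.915, -0.002], [-0.865, -0.383, 0.324], [-0.297, -0.129, -0.946]]
```

```bash
cat >> h.py <<'E'
from scipy.spatial.transform import Rotation as Ro
def go(x,y,z,yaw=None):
    s=read_state();M=Ro.from_rotvec(s["tcp_rot"]).as_matrix()
    d=M.T@(np.array([x,y,z])-s["tool_pos"])*100
    print("t",round(float(s["time"]),2),"pos",np.round(s["tool_pos"],4),"yaw",round(float(np.degrees(np.arctan2(M[1,0],M[0,0]))),1),"cm",d.round(2))
    if yaw is not None:
        Y=np.radians(yaw);D=np.array([[np.cos(Y),np.sin(Y),0],[np.sin(Y),-np.cos(Y),0],[0,0,-1]]);print("rot",Ro.from_matrix(M.T@D).as_rotvec().round(3))
E
python3 -m crank '[[[0,0,0,0,0,-0.12],[0,0,0,0,0,-0.12],[0,0,0,0,0,-0.12],[0,0,0,0,0,-0.12],[0,0,0,0,0,-0.12],[0,0,0,0,0,-0.12]]]' 8.54 50
python3 -m crank '[[[0,0,0,0,0,-0.12],[0,0,0,0,0,-0.12],[0,0,0,0,0,-0.12],[0,0,0,0,0,-0.12],[0,0,0,0,0,-0.12],[0,0,0,0,0,0]]]'
python3 -c "
from h import *
go(.39,-.284,.15,99.5)"
```

```text
time: 0.6
tool_pos: [0.2725, -0.6171, 0.2305]
tcp_rot: [-2.642, -1.697, -0.0]
wrist_force: [-0.3, 0.7, -0.5]
width: 0.997
grip_force: 0.0
time: 1.1
tool_pos: [0.2725, -0.6171, 0.2306]
tcp_rot: [-2.027, -2.399, -0.001]
wrist_force: [-0.3, 0.7, -0.7]
width: 1.003
grip_force: 0.0
t 1.1 pos [ 0.2725 -0.6171  0.2306] yaw 99.6 cm [30.87 17.15  8.09]
rot [-0.    -0.001  0.002]
```

```bash

python3 -m crank '[[[3.4,1.9,0.6,0,0,0],[3.4,1.9,0.6,0,0,0],[3.4,1.9,0.6,0,0,0],[3.4,1.9,0.6,0,0,0],[3.4,1.9,0.6,0,0,0]]]'
python3 -m crank '[[[3.4,1.9,0.6,0,0,0],[3.4,1.9,0.6,0,0,0],[3.4,1.9,0.6,0,0,0],[3.4,1.9,0.6,0,0,0],[0,0,0,0,0,0],[0,0,0,0,0,0]]]' >/dev/null
python3 - <<'E'
from h import *
go(.39,-.284,.05,99.5)
m=camera_model("wrist");a=read_camera("wrist");cv2.imwrite("pics/w1.png",a)
print(proj(m,[.39,-.284,.04]),proj(m,[.402,-.338,.05]))
import pickle;pickle.dump(m,open("m1.pkl","wb"))
E
```

```text
time: 1.52
tool_pos: [0.3385, -0.4323, 0.2006]
tcp_rot: [-2.036, -2.392, -0.0]
wrist_force: [1.3, -0.4, -0.3]
width: 0.999
grip_force: 0.0
t 2.02 pos [ 0.3912 -0.2854  0.1766] yaw 99.5 cm [ 0.15 -0.08 12.66]
rot [-0.001 -0.001  0.   ]
[256.95471314 178.65961609] [260.32451888 242.51063064]
```

View pics/w1.png

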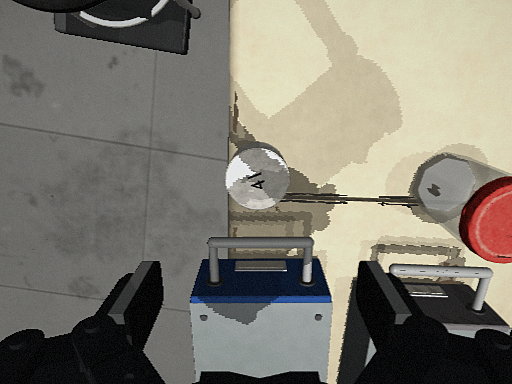

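The wrist picture puts the tin lid at (257,176) and the bar centre at (261,241). Both are within 2 mm of my estimates, so I grasp.

```bash

python3 -m crank '[[[0.15,-0.1,3.5,0,0,0],[0,0,3.5,0,0,0],[0,0,3.5,0,0,0],[0,0,3,0,0,0],[0,0,2,0,0,0],[0,0,1.3,0,0,0],[0,0,0,0,0,0],[0,0,0,0,0,0]]]'
python3 -m crank '[[[0,0,0,0,0,0],[0,0,0,0,0,0],[0,0,0,0,0,0],[0,0,0,0,0,0],[0,0,0,0,0,0],[0,0,0,0,0,0]]]' 4 40
```

```text
time: 2.73
tool_pos: [0.3891, -0.2873, 0.0088]
tcp_rot: [-2.033, -2.393, 0.0]
wrist_force: [-0.2, -0.3, 0.6]
width: 1.001
grip_force: 0.0
time: 3.23
tool_pos: [0.391, -0.2876, 0.0112]
tcp_rot: [2.028, 2.394, -0.001]
wrist_force: [-1.9, -0.8, 5.6]
width: 0.637
grip_force: 41.5
```

Tin held (opening 54 mm). I lift, and measure the tray from the first picture.

```bash

python3 -m crank '[[[0,0,-2,0,0,0],[0,0,-3.5,0,0,0],[0,0,-3.8,0,0,0],[0,0,-3.8,0,0,0],[0,0,-3.8,0,0,0],[0,0,-3.8,0,0,0],[0,0,-3.8,0,0,0],[0,0,-3,0,0,0]]]'
python3 - <<'E'
from h import *
a=cv2.imread("pics/top0.png")
c=cv2.resize(a[140:225,80:240],None,fx=5,fy=5,interpolation=cv2.INTER_CUBIC);cv2.imwrite("pics/c2.png",c)
E
```

```text
time: 3.9
tool_pos: [0.3903, -0.2864, 0.2884]
tcp_rot: [2.028, 2.394, 0.0]
wrist_force: [0.5, -0.2, -0.5]
width: 0.635
grip_force: 42.5
```

View pics/c2.png

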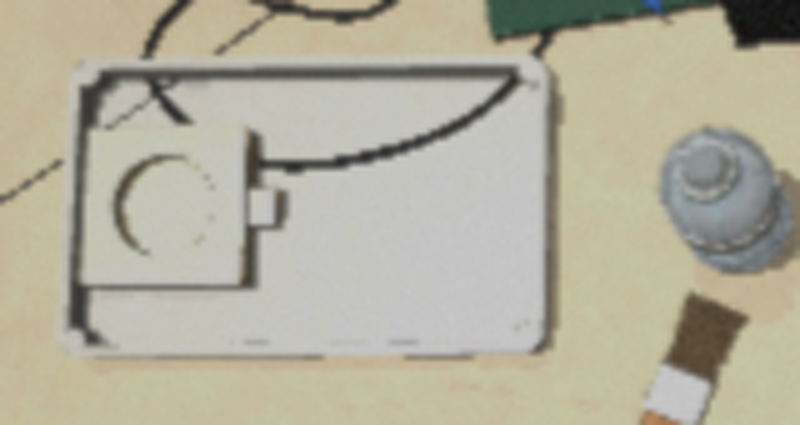

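The tray crop shows rim corners at (68,60), (550,60), (548,353) and (60,353). The free floor is the right half, below a thin dark curve.

```bash

python3 - <<'E'
from h import *
f=lambda u,v:(80+(u+.5)/5-.5,140+(v+.5)/5-.5)
P=np.array([ray("top",f(*p),.028) for p in[(68,60),(550,60),(548,353),(60,353)]]);c=P.mean(0);print(P.round(3),c.round(3))
x=(P[0]+P[1]-P[2]-P[3])/2;y=(P[0]+P[3]-P[1]-P[2])/2;print(np.linalg.norm(x),np.linalg.norm(y))
a=np.arctan2(-y[0],y[1]);print("yaw",np.degrees(a))
u=np.array([np.cos(a),np.sin(a)]);v=np.array([-np.sin(a),np.cos(a)])
for q in[(-.015,-.098),(-.015,-.027)]:print((c[:2]+q[0]*u+q[1]*v).round(4))
t=c[:2]-.015*u-.098*v
go(t[0],t[1],.29)
E
```

```text
[[0.627 0.434 0.028]
 [0.631 0.138 0.028]
 [0.451 0.132 0.028]
 [0.447 0.426 0.028]] [0.539 0.283 0.028]
0.18018726556432543 0.2948308644326836
yaw 0.8132599169368583
[0.5254 0.1846]
[0.5244 0.2556]
t 3.9 pos [ 0.3903 -0.2864  0.2884] yaw 99.5 cm [44.24 21.06 -0.24]
```

```bash

python3 -m crank '[[[2.4,1.06,0,0,0,0],[3.4,1.6,0,0,0,0],[3.4,1.6,0,0,0,0],[3.4,1.6,0,0,0,0],[3.4,1.6,0,0,0,0],[3.4,1.6,0,0,0,0],[3.4,1.6,0,0,0,0],[3.4,1.6,0,0,0,0]]]' >/dev/null
python3 -m crank '[[[3.4,1.6,0,0,0,0],[3.4,1.6,0,0,0,0],[3.4,1.6,0,0,0,0],[3.4,1.6,0,0,0,0],[3,1.5,0,0,0,0],[1.5,0.9,0,0,0,0],[0,0,0,0,0,0],[0,0,0,0,0,0]]]'
python3 - <<'E'
from h import *
go(.5254,.1846,.016,99.5)
E
```

```text
time: 5.23
tool_pos: [0.5245, 0.1861, 0.2842]
tcp_rot: [2.028, 2.399, -0.001]
wrist_force: [0.3, -0.7, -1.6]
width: 0.639
grip_force: 42.6
t 5.23 pos [0.5245 0.1861 0.2842] yaw 99.6 cm [-0.15  0.08 26.82]
rot [-0.     0.     0.001]
```

```bash

python3 -m crank '[[[-0.1,0.1,3,0,0,0],[0,0,3.8,0,0,0],[0,0,3.8,0,0,0],[0,0,3.8,0,0,0],[0,0,3.8,0,0,0],[0,0,3.8,0,0,0],[0,0,2.6,0,0,0],[0,0,1,0,0,0]]]' >/dev/null
python3 -m crank '[[[0,0,0.7,0,0,0],[0,0,0.3,0,0,0],[0,0,0,0,0,0],[0,0,0,0,0,0]]]'
```

```text
time: 6.23
tool_pos: [0.5278, 0.1848, 0.0204]
tcp_rot: [2.03, 2.395, 0.005]
wrist_force: [0.3, -0.2, -1.0]
width: 0.634
grip_force: 42.7
```

```bash

python3 -m crank '[[[0,0,0.3,0,0,0],[0,0,0.1,0,0,0],[0,0,0.1,0,0,0],[0,0,0,0,0,0],[0,0,0,0,0,0]]]'
```

```text
time: 6.65
tool_pos: [0.5269, 0.1849, 0.0148]
tcp_rot: [2.03, 2.396, 0.003]
wrist_force: [-1.7, -0.8, 4.9]
width: 0.638
grip_force: 43.2
```

```bash

python3 -m crank '[[[0,0,0,0,0,0],[0,0,0,0,0,0],[0,0,0,0,0,0],[0,0,0,0,0,0],[0,0,0,0,0,0]]]' 8 40
python3 -m crank '[[[0,0,-2,0,0,0],[0,0,-3.8,0,0,0],[0,0,-3.8,0,0,0],[0,0,-3.8,0,0,0],[0,0,-3.8,0,0,0],[0,0,-3.8,0,0,0],[0,0,-3.8,0,0,0],[0,0,-2,0,0,0]]]'
python3 - <<'E'
from h import *
cv2.imwrite("pics/w2.png",read_camera("wrist"));m=camera_model("wrist")
print([proj(m,p).round(0) for p in[(.527,.185,.044),(.524,.256,.004)]])
go(.402,-.339,.28,9.5)
E
```

```text
time: 7.07
tool_pos: [0.5258, 0.1845, 0.0132]
tcp_rot: [-2.031, -2.397, 0.0]
wrist_force: [-0.2, -0.5, 1.1]
width: 0.938
grip_force: 0.0
time: 7.73
tool_pos: [0.5277, 0.1851, 0.287]
tcp_rot: [2.028, 2.394, 0.01]
wrist_force: [0.6, -0.2, 0.5]
width: 0.934
grip_force: 0.0
[array([253., 154.]), array([260.,  89.])]
t 7.78 pos [0.5293 0.1856 0.2903] yaw 99.5 cm [-49.65 -21.19   0.69]
rot [ 0.009 -0.011  1.57 ]
```

View pics/w2.png

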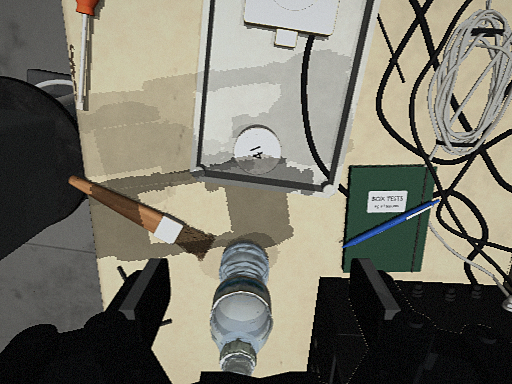

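The tin stands upright on the tray floor at (257,148), clear of the walls. Now to the handle.

```bash

python3 -m crank '[[[-2.4,-1.2,0,0,0,0],[-3.4,-1.4,0,0,0,0],[-3.4,-1.4,0,0,0,0],[-3.4,-1.4,0,0,0,0],[-3.4,-1.4,0,0,0,0],[-3.4,-1.4,0,0,0,0],[-3.4,-1.4,0,0,0,0],[-3.4,-1.4,0,0,0,0]]]' 3 >/dev/null
python3 -m crank '[[[-3.4,-1.4,0,0,0,0],[-3.4,-1.4,0,0,0,0],[-3.4,-1.4,0,0,0,0],[-3.4,-1.4,0,0,0,0],[-3.4,-1.4,0,0,0,0],[-3.4,-1.4,0,0,0.0,0],[-2.8,-1.2,0,0,0,0],[0,0,0,0,0,0]]]'>/dev/null
python3 -m crank '[[[0,0,0.4,0,0,0.12],[0,0,0.4,0,0,0.12],[0,0,0.4,0,0,0.12],[0,0,0.4,0,0,0.12],[0,0,0.4,0,0,0.12],[0,0,0.4,0,0,0.12],[0,0,0.4,0,0,0.12]]]'>/dev/null
python3 -m crank '[[[0,0,0.4,0,0,0.12],[0,0,0.4,0,0,0.12],[0,0,0.4,0,0,0.12],[0,0,0.4,0,0,0.12],[0,0,0.4,0,0,0.12],[0,0,0.4,0,0,0.12],[0,0,0.4,0,0,0]]]'
python3 - <<'E'
from h import *
go(.402,-.339,.12,9.5)
m=camera_model("wrist");a=read_camera("wrist");cv2.imwrite("pics/w3.png",a);print(m["camera_matrix"],"\n",m["R"],m["t"])
print(proj(m,[.402,-.339,.05]))
E
```

```text
time: 10.28
tool_pos: [0.4038, -0.3358, 0.2245]
tcp_rot: [-3.129, -0.272, 0.001]
wrist_force: [-0.2, 1.6, 0.5]
width: 0.35
grip_force: 0.0
t 10.28 pos [ 0.4038 -0.3358  0.2245] yaw 9.9 cm [-0.23  0.29 10.45]
rot [-0.001  0.     0.007]
[[340.85108848   0.         259.17413151]
 [  0.         340.85108848 193.54815378]
 [  0.           0.           1.        ]] 
 [[ 1.72367281e-01 -9.85032289e-01 -9.53778028e-04]
 [-9.31816936e-01 -1.63369113e-01  3.24079821e-01]
 [-3.19384906e-01 -5.49720110e-02 -9.46029259e-01]] [-0.40033939  0.2828165   0.48432791]
[262.12211823 172.52256102]
```

View pics/w3.png

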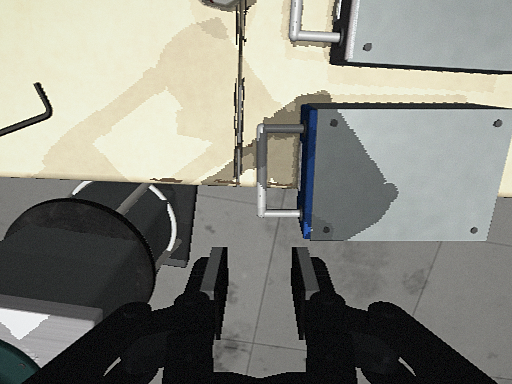

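The bar centre is at (262,171) in the wrist picture, as predicted (262,172). I go down and grip it.

```bash

python3 -m crank '[[[-0.2,0.3,3,0,0,0.007],[0,0,3.5,0,0,0],[0,0,3.5,0,0,0],[0,0,3.2,0,0,0],[0,0,0,0,0,0],[0,0,0,0,0,0]]]'
python3 -c "
from h import *
go(.402,-.339,.031,9.5)"
```

```text
time: 10.83
tool_pos: [0.401, -0.3383, 0.0915]
tcp_rot: [-3.126, -0.268, 0.006]
wrist_force: [0.4, 0.3, 0.5]
width: 0.35
grip_force: 0.0
t 10.83 pos [ 0.401  -0.3383  0.0915] yaw 9.8 cm [0.11 0.11 6.05]
rot [-0.004  0.003  0.005]
```

```bash

python3 -m crank '[[[0.1,0,2,0,0,0],[0,0,2,0,0,0],[0,0,1.3,0,0,0],[0,0,0.7,0,0,0],[0,0,0,0,0,0]]]'
python3 -m crank '[[[0,0,0,0,0,0],[0,0,0,0,0,0],[0,0,0,0,0,0],[0,0,0,0,0,0],[0,0,0,0,0,0]]]' 0.2 40
python3 -c "
from h import *
c=np.array([-.165,.986]);p=read_state()['tool_pos']
go(p[0]+.14*c[0],p[1]+.14*c[1],p[2])"
```

```text
time: 11.25
tool_pos: [0.404, -0.3401, 0.0341]
tcp_rot: [3.13, 0.266, 0.001]
wrist_force: [0.6, -0.2, 0.8]
width: 0.351
grip_force: 0.0
time: 11.67
tool_pos: [0.4047, -0.3407, 0.0353]
tcp_rot: [3.128, 0.265, 0.003]
wrist_force: [-0.6, 2.8, 6.0]
width: 0.096
grip_force: 39.3
t 11.67 pos [ 0.4047 -0.3407  0.0353] yaw 9.7 cm [  0.04 -14.    -0.03]
```

```bash

python3 -m crank '[[[0,-0.4,0,0,0,0],[0,-0.8,0,0,0,0],[0,-1,0,0,0,0],[0,-1,0,0,0,0],[0,-1,0,0,0,0],[0,-1,0,0,0,0],[0,-1,0,0,0,0],[0,-1,0,0,0,0]]]'
python3 -m crank '[[[0,-1,0,0,0,0],[0,-1,0,0,0,0],[0,-1,0,0,0,0],[0,-1,0,0,0,0],[0,-0.9,0,0,0,0],[0,-0.7,0,0,0,0],[0,-0.5,0,0,0,0],[0,0,0,0,0,0]]]'
```

```text
time: 12.33
tool_pos: [0.3925, -0.27, 0.0352]
tcp_rot: [3.126, 0.265, 0.004]
wrist_force: [-2.9, -4.3, 8.6]
width: 0.097
grip_force: 40.0
time: 13.0
tool_pos: [0.3819, -0.2085, 0.0352]
tcp_rot: [3.129, 0.266, 0.003]
wrist_force: [-2.0, 2.5, 12.5]
width: 0.095
grip_force: 40.5
```

```bash

python3 -m crank '[[[0,-0.3,0,0,0,0],[0,-0.3,0,0,0,0],[0,-0.2,0,0,0,0],[0,0,0,0,0,0]]]'
python3 -m crank '[[[0,-0.2,0,0,0,0],[0,-0.2,0,0,0,0],[0,0,0,0,0,0]]]'
```

```text
time: 13.33
tool_pos: [0.3812, -0.204, 0.0352]
tcp_rot: [3.122, 0.268, 0.005]
wrist_force: [-3.2, -11.8, 5.5]
width: 0.099
grip_force: 39.8
time: 13.58
tool_pos: [0.3813, -0.2039, 0.0353]
tcp_rot: [3.114, 0.271, 0.007]
wrist_force: [-4.1, -29.0, -3.6]
width: 0.098
grip_force: 39.4
```

The drawer is at its stop: the position holds while the force climbs. I release and lift.

```bash

python3 -m crank '[[[0,0.4,0,0,0,0],[0,0.2,0,0,0,0],[0,0,0,0,0,0]]]'
python3 -m crank '[[[0,0,0,0,0,0],[0,0,0,0,0,0],[0,0,0,0,0,0],[0,0,0,0,0,0]]]' 3
python3 -m crank '[[[0,0,-1.5,0,0,0],[0,0,-3,0,0,0],[0,0,-3.5,0,0,0],[0,0,-3.5,0,0,0],[0,0,-3.5,0,0,0],[0,0,-3.5,0,0,0],[0,0,-1.5,0,0,0],[0,0,0,0,0,0]]]'
python3 - <<'E'
from h import *
go(.402,-.339,.23,99.5)
a=read_camera("top");cv2.imwrite("pics/top1.png",a)
cv2.imwrite("pics/c3.png",cv2.resize(a[145:265,290:440],None,fx=4.9,fy=4.9,interpolation=cv2.INTER_CUBIC))
E
```

```text
time: 13.83
tool_pos: [0.3812, -0.2042, 0.0352]
tcp_rot: [3.128, 0.264, 0.003]
wrist_force: [-2.4, -2.6, 11.2]
width: 0.1
grip_force: 40.9
time: 14.17
tool_pos: [0.3795, -0.2021, 0.0328]
tcp_rot: [-3.13, -0.265, 0.001]
wrist_force: [-0.1, -1.8, 0.5]
width: 0.349
grip_force: 0.0
time: 14.83
tool_pos: [0.3826, -0.204, 0.2382]
tcp_rot: [3.125, 0.265, 0.011]
wrist_force: [0.6, -0.9, 0.8]
width: 0.357
grip_force: 0.0
t 14.83 pos [ 0.3826 -0.204   0.2382] yaw 9.7 cm [-0.37 13.63  0.9 ]
rot [ 1.000e-02 -1.000e-03 -1.567e+00]
```

View pics/c3.png

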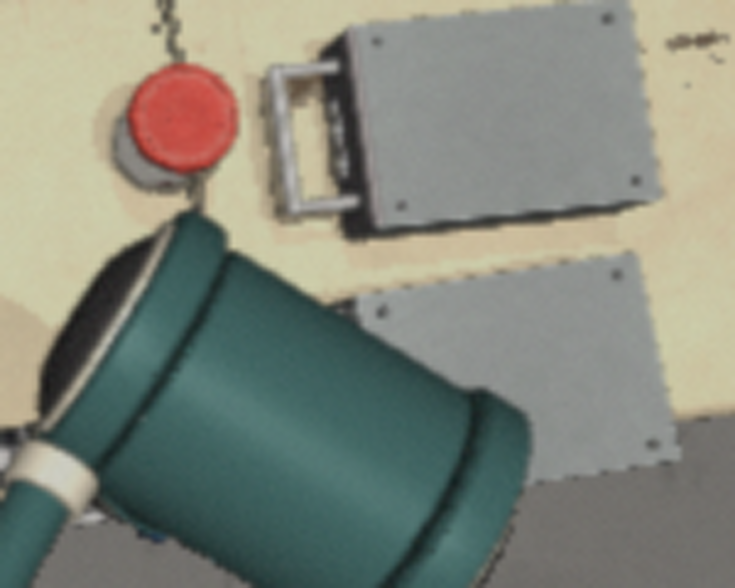

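The arm hides the drawer from the top camera. I turn back, move over the rear compartment and look with the wrist camera.

```bash

python3 -m crank '[[[0,3,0,0,0,0],[0,3.7,0,0,0,0],[0,3.7,0,0,0,0],[0,2.3,0,0,0,0],[0,0,0,0,0,-0.12],[0,0,0,0,0,-0.12],[0,0,0,0,0,-0.12],[0,0,0,0,0,-0.12]]]' 8.4 >/dev/null
python3 -m crank '[[[0,0,0,0,0,-0.12],[0,0,0,0,0,-0.12],[0,0,0,0,0,-0.12],[0,0,0,0,0,-0.12],[0,0,0,0,0,-0.12],[0,0,0,0,0,-0.12],[0,0,0,0,0,-0.12]]]' >/dev/null
python3 -m crank '[[[0,0,0.5,0,0,-0.12],[0,0,0.5,0,0,-0.12],[0,0,0,0,0,-0.007],[0,0,0,0,0,0]]]'
python3 - <<'E'
from h import *
go(.402,-.329,.05,99.5)
m=camera_model("wrist");a=read_camera("wrist");cv2.imwrite("pics/w4.png",a)
h=cv2.cvtColor(a,cv2.COLOR_BGR2HSV);k=cv2.inRange(h,(100,100,50),(130,255,255))
for c in cv2.findContours(k,cv2.RETR_EXTERNAL,cv2.CHAIN_APPROX_NONE)[0]:
    if cv2.contourArea(c)>150:
        (x,y),r=cv2.minEnclosingCircle(c);print((x,y),r,cv2.contourArea(c),cv2.boundingRect(c),ray(m,(x,y),.059).round(4))
print(proj(m,[.402,-.329,.059]))
import pickle;pickle.dump(m,open("m4.pkl","wb"))
E
```

```text
time: 16.47
tool_pos: [0.4003, -0.3268, 0.2208]
tcp_rot: [-2.031, -2.391, -0.0]
wrist_force: [-0.7, 0.3, -0.1]
width: 0.983
grip_force: 0.0
t 16.47 pos [ 0.4003 -0.3268  0.2208] yaw 99.3 cm [-0.31  0.18 17.08]
rot [-0.003 -0.004 -0.004]
(246.1837158203125, 185.1639862060547) 31.396883010864258 2856.0 (215, 154, 63, 63) [ 0.3909 -0.3401  0.059 ]
(295.0579833984375, 113.0362319946289) 9.434322357177734 168.0 (289, 104, 13, 19) [ 0.4231 -0.2682  0.059 ]
(257.5, 82.0) 73.6088638305664 1247.5 (184, 77, 148, 11) [ 0.3867 -0.2481  0.059 ]
[259.87095802 175.68492312]
```

View pics/w4.png

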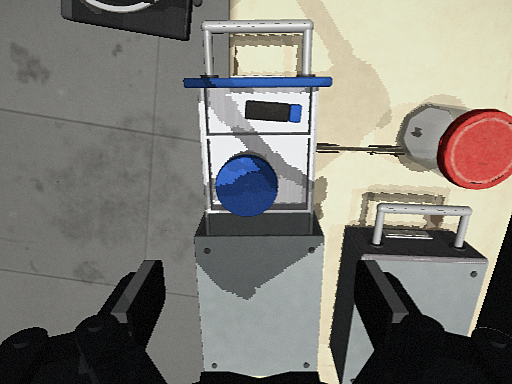

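The drawer is out and the grey one still shut. The tub's blue lid is at (246,185) with r≈31 px, which matches a 60 mm lid and gives (0.391,-0.340). It stands nearer the front-side wall, so I'll grip the lid just above the 30 mm drawer walls.

```bash

python3 -c "
from h import *
go(.391,-.340,.075,99.5)"
python3 -m crank '[[[-1.2,-0.65,2,0,0,0],[0,0,3.5,0,0,0],[0,0,3.5,0,0,0],[0,0,3.5,0,0,0],[0,0,2.1,0,0,0],[0,0,0,0,0,0],[0,0,0,0,0,0]]]' 8.54
python3 - <<'E'
from h import *
go(.391,-.340,.031,99.5)
m=camera_model("wrist");a=read_camera("wrist")
h=cv2.cvtColor(a,cv2.COLOR_BGR2HSV);k=cv2.inRange(h,(100,100,50),(130,255,255))
for c in cv2.findContours(k,cv2.RETR_EXTERNAL,cv2.CHAIN_APPROX_NONE)[0]:
    if cv2.contourArea(c)>2000:
        (x,y),r=cv2.minEnclosingCircle(c);print((x,y),r,cv2.boundingRect(c),ray(m,(x,y),.059).round(4))
E
```

```text
t 16.52 pos [ 0.4007 -0.3271  0.2215] yaw 99.3 cm [-1.15 -1.13 14.65]
rot [-0.002 -0.003 -0.004]
time: 17.1
tool_pos: [0.396, -0.3399, 0.076]
tcp_rot: [-2.03, -2.393, -0.0]
wrist_force: [0.4, -0.7, 1.3]
width: 1.001
grip_force: 0.0
t 17.1 pos [ 0.396  -0.3399  0.076 ] yaw 99.4 cm [ 0.06 -0.49  4.5 ]
rot [-0.002 -0.003 -0.002]
(247.0, 243.88461303710938) 56.1511116027832 (191, 189, 113, 108) [ 0.3905 -0.3392  0.059 ]
(270.5, 48.5) 150.54080200195312 (120, 43, 302, 22) [ 0.3863 -0.2451  0.059 ]
```

```bash

python3 -m crank '[[[0.1,-0.5,0.5,0,0,0],[0,0,1.5,0,0,0],[0,0,1.5,0,0,0],[0,0,0.8,0,0,0],[0,0,0.2,0,0,0],[0,0,0,0,0,0],[0,0,0,0,0,0]]]'
python3 -m crank '[[[0,0,0,0,0,0],[0,0,0,0,0,0],[0,0,0,0,0,0],[0,0,0,0,0,0],[0,0,0,0,0,0],[0,0,0,0,0,0]]]' 4.5 40
```

```text
time: 17.73
tool_pos: [0.3925, -0.3413, 0.0334]
tcp_rot: [2.03, 2.395, -0.0]
wrist_force: [0.5, 0.3, 0.5]
width: 1.002
grip_force: 0.0
time: 18.23
tool_pos: [0.3924, -0.3413, 0.0336]
tcp_rot: [2.03, 2.396, -0.001]
wrist_force: [-2.2, -0.7, 5.6]
width: 0.686
grip_force: 42.4
```

```bash

python3 -m crank '[[[0,0,-1,0,0,0],[0,0,-2,0,0,0],[0,0,-3.5,0,0,0],[0,0,-3.8,0,0,0],[0,0,-3.8,0,0,0],[0,0,-3.8,0,0,0],[0,0,-3.8,0,0,0],[0,0,-3.5,0,0,0]]]'
python3 -m crank '[[[0,0,-1.5,0,0,0],[0,0,0,0,0,0]]]' >/dev/null
python3 - <<'E'
from h import *
go(.520,.256,.30,99.5)
a=read_camera("wrist");m=camera_model("wrist");cv2.imwrite("pics/w5.png",a)
print(proj(m,[.381,-.204,.05]))
E
```

```text
time: 18.9
tool_pos: [0.3917, -0.3404, 0.2874]
tcp_rot: [2.03, 2.396, 0.0]
wrist_force: [0.9, -0.5, -0.9]
width: 0.687
grip_force: 43.4
t 19.07 pos [ 0.3938 -0.3424  0.3058] yaw 99.5 cm [56.95 22.28  0.24]
rot [ 0.006  0.008 -0.001]
[267.72501999  20.61651781]
```

View pics/w5.png

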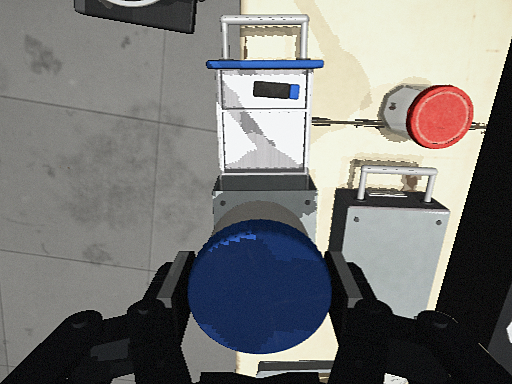

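The tub is held level by its lid, with the drawer empty and still out (bar at row ~20, as predicted). I carry it to the tray.

```bash

python3 -m crank '[[[2,0.9,0,0,0,0],[3.4,1.3,0,0,0,0],[3.6,1.4,0,0,0,0],[3.6,1.4,0,0,0,0],[3.6,1.4,0,0,0,0],[3.6,1.4,0,0,0,0],[3.6,1.4,0,0,0,0],[3.6,1.4,0,0,0,0]]]' >/dev/null
python3 -m crank '[[[3.6,1.4,0,0,0,0],[3.6,1.4,0,0,0,0],[3.6,1.4,0,0,0,0],[3.6,1.4,0,0,0,0],[3.6,1.4,0,0,0,0],[3.6,1.4,0,0,0,0],[3.6,1.4,0,0,0,0],[3,1.3,0,0,0,0]]]' >/dev/null
python3 -m crank '[[[1.8,0.7,0,0,0,0],[0,0,0,0,0,0],[0,0,0,0,0,0]]]'
python3 -c "
from h import *
go(.520,.256,.08,99.5)"
```

```text
time: 20.7
tool_pos: [0.5177, 0.2587, 0.2959]
tcp_rot: [-2.027, -2.398, 0.009]
wrist_force: [-0.3, -0.5, -2.1]
width: 0.691
grip_force: 43.4
t 20.7 pos [0.5177 0.2587 0.2959] yaw 99.6 cm [-0.27  0.3  21.59]
rot [-0.006  0.002  0.001]
```

```bash

python3 -m crank '[[[-0.2,0.2,3,0,0,0],[0,0,3.8,0,0,0],[0,0,3.8,0,0,0],[0,0,3.8,0,0,0],[0,0,3.8,0,0,0],[0,0,3.4,0,0,0],[0,0,0,0,0,0],[0,0,0,0,0,0]]]' 
python3 -c "
from h import *
go(.520,.257,.0266,99.5)"
```

```text
time: 21.37
tool_pos: [0.5185, 0.2542, 0.0803]
tcp_rot: [-2.03, -2.393, 0.011]
wrist_force: [0.1, -0.3, -0.7]
width: 0.686
grip_force: 43.8
t 21.37 pos [0.5185 0.2542 0.0803] yaw 99.4 cm [0.26 0.24 5.37]
rot [-0.008  0.002 -0.002]
```

```bash

python3 -m crank '[[[0.2,0.1,1.5,-0.008,0.002,0],[0,0,1.5,0,0,0],[0,0,1,0,0,0],[0,0,0.6,0,0,0],[0,0,0.3,0,0,0],[0,0,0,0,0,0],[0,0,0,0,0,0]]]' 
python3 -c "
from h import *
go(.520,.257,.0266,99.5)"
```

```text
time: 21.95
tool_pos: [0.5231, 0.2592, 0.0353]
tcp_rot: [2.028, 2.394, 0.014]
wrist_force: [0.6, -0.9, -1.3]
width: 0.688
grip_force: 43.8
t 21.95 pos [0.5231 0.2592 0.0353] yaw 99.5 cm [-0.17 -0.35  0.86]
rot [ 0.009 -0.002 -0.001]
```

```bash

python3 -m crank '[[[-0.1,-0.1,0.3,0,0,0],[0,0,0.2,0,0,0],[0,0,0.1,0,0,0],[0,0,0,0,0,0],[0,0,0,0,0,0]]]' 
python3 -m crank '[[[0,0,0.1,0,0,0],[0,0,0.1,0,0,0],[0,0,0,0,0,0],[0,0,0,0,0,0]]]'
```

```text
time: 22.37
tool_pos: [0.5216, 0.2579, 0.0282]
tcp_rot: [2.028, 2.394, 0.011]
wrist_force: [-0.3, -0.3, -1.6]
width: 0.685
grip_force: 43.8
time: 22.7
tool_pos: [0.5218, 0.258, 0.0264]
tcp_rot: [2.028, 2.394, 0.012]
wrist_force: [-0.6, 1.3, 0.7]
width: 0.688
grip_force: 43.9
```

Contact is just beginning at the expected height (0.0264). One more millimetre, then I release.

```bash

python3 -m crank '[[[0,0,0.1,0,0,0],[0,0,0,0,0,0],[0,0,0,0,0,0]]]'
python3 -m crank '[[[0,0,0,0,0,0],[0,0,0,0,0,0],[0,0,0,0,0,0],[0,0,0,0,0,0]]]' 7.6
python3 -m crank '[[[0,0,-1,0,0,0],[0,0,-3,0,0,0],[0,0,-3.8,0,0,0],[0,0,-3.8,0,0,0],[0,0,-3.8,0,0,0],[0,0,-3.8,0,0,0],[0,0,-3.8,0,0,0],[0,0,-2,0,0,0]]]'
python3 -m crank '[[[0,0,0,0,0,0],[0,0,0,0,0,0],[0,0,0,0,0,0]]]' >/dev/null
python3 - <<'E'
from h import *
a=read_camera("wrist");t=read_camera("top");s=read_camera("side")
f=lambda im:cv2.resize(im,(400,300),interpolation=cv2.INTER_AREA)
cr=cv2.resize(t[140:260,80:240],(400,300),interpolation=cv2.INTER_CUBIC);cb=cv2.resize(s[110:230,190:350],(400,300),interpolation=cv2.INTER_CUBIC)
c2=cv2.resize(t[140:260,290:450],(400,300),interpolation=cv2.INTER_CUBIC)
cv2.imwrite("pics/fin.png",np.vstack([np.hstack([f(a),cr]),np.hstack([c2,cb])]));print(read_state()["time"])
E
```

```text
time: 22.95
tool_pos: [0.5219, 0.2581, 0.0263]
tcp_rot: [2.029, 2.394, 0.012]
wrist_force: [-1.6, -1.3, 5.1]
width: 0.685
grip_force: 44.5
time: 23.28
tool_pos: [0.5216, 0.2578, 0.0251]
tcp_rot: [2.028, 2.394, 0.011]
wrist_force: [-0.5, 0.4, -0.4]
width: 0.891
grip_force: 0.0
time: 23.95
tool_pos: [0.5215, 0.2578, 0.2821]
tcp_rot: [2.026, 2.391, 0.023]
wrist_force: [0.1, 1.0, 0.4]
width: 0.89
grip_force: 0.0
24.35
```

View pics/fin.png

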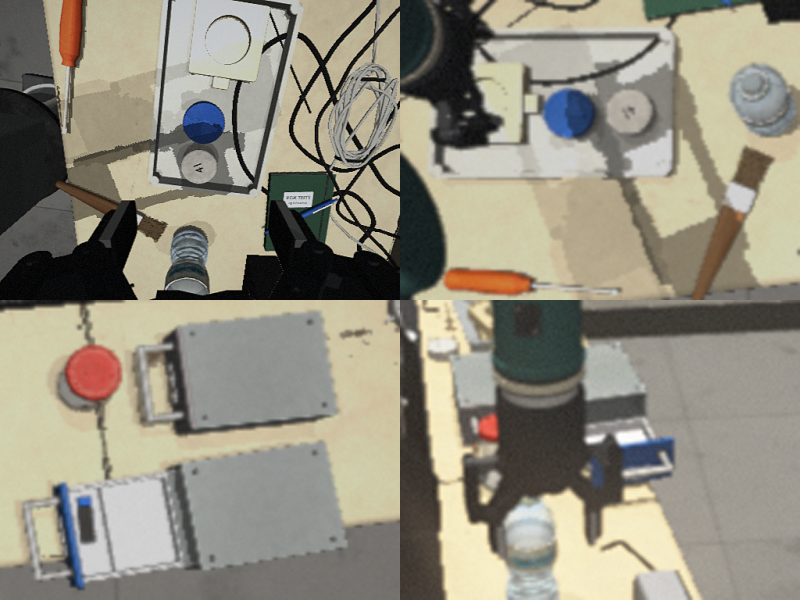

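The composite shows the tub at (570,113) and the tin at (630,112), upright side by side on the tray floor. The drawer is fully out, the grey one shut, and the bottle and jar are undisturbed.

```bash
python3 -c "
from workcell import *
print(finish_job())"
```

```text
the job is handed in; nothing more can be done
None
```

Job handed in at about 24 s: the tin and then the tub stand upright side by side on the tray floor, the blue drawer is out at its stop, and the final pictures show the grey drawer shut and the bottle and jar where they stood.

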